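Dry the oiled toy van: load drawer, shut it, snap the fan on

TASK

Stand the freshly oiled pale toy van on its wheels in the open drawer of the drying cabinet and push the drawer fully home. Only then flip the blue fan switch on the cabinet over to its green-dot side so that it snaps on. Leave the orange lamp switch off, and leave the dark van, the hammer, the glue bottle and the oil jar where they are.

Things in the scene. Friction and masses are not known exactly. Their poses are not given: they have to be found in the camera images.
- pale_van_mid (a point): pale wooden toy van with a yellow roof, 100 mm long, 46 mm wide, 56 mm high, about 160 g, standing on its wheels; the lower 30 mm is 46 mm wide and 100 mm long, above that the cab is 42 mm wide and covers all but the front 20 mm. The point is its centre, 28 mm above its underside; its x axis runs lengthwise to the nose, y across, z up. Grip it across its width, low down.
- dark_van_mid (a point): a second van of the same shape and size, dark wood with a red roof; stays where it is. Same point and axes.
- cabinet: fixed low plywood drying cabinet, 210 mm deep (x), 240 mm wide (y), 118 mm high, drawer in its front; origin at the centre of its underside, x axis pointing from front to back (the drawer is pushed shut along +x and opens along -x), y across its width, z up. The face where the drawer goes in is at x = -105 mm.
- drawer (a joint): how far the drawer is out, m: 0 fully home, 0.165 fully out; it starts 0.14 to 0.165 out, slides with about 2 N of friction and stays where it is left
- drawer_in (a point): centre of the drawer's inner floor (moves with the drawer), 18 mm above the table; axes as the cabinet's. The inside is 186 mm along x, 202 mm along y, with side walls 42 mm high above that floor. The part not under the cabinet is as long as the drawer is out and begins at the inner face of the front panel, x = -93 mm from this point.
- drawer_front (a point): centre of the outer face of the drawer's solid wooden pull block, 120 mm long along y, 25 mm high (about 55 to 80 mm above the table), standing 25 mm out from the middle of the front panel (236 mm wide, from 9 to 86 mm above the table, 18 mm thick); axes as the cabinet's, so the face looks along -x. Push it here along +x; the cabinet's top is 50 mm higher than this point, so keep the gripper's body above or in front of it.
- fan_base: fixed grey block of the fan switch (blue bat) on the cabinet's top, 74 x 50 mm, 24 mm high, within 0.3 rad of the cabinet's heading; origin under its centre, at the height of the cabinet's top. Its x axis is the way the bat goes from off (black bar, -x side) to on (green dot, +x side). The bat turns about the block's y axis, 22 mm above the origin.
- fan (a joint): angle of the blue bat, rad: 0 off (leaning 0.45 rad to the block's -x), 0.9 on (leaning 0.45 rad to +x). A spring drives it away from its centre, 0.45: push it past the centre and it snaps over by itself. Some 1.5 to 2 N at the tip gets it moving.
- fan_tip (a point): centre of the round end of the blue bat, 75 mm from its pivot; the blue half of the bat is 20 mm thick, the steel half below it 12 mm
- lamp_base: the lamp switch, the same as the fan switch but with an orange bat, standing about 116 mm beside it across the cabinet's width, either side; same origin and axes. To be left off.
- lamp (a joint): angle of the orange bat, rad: 0 off (start), 0.9 on; same spring
- lamp_tip (a point): centre of the round end of the orange bat
- glue: white glue bottle with a blue cap, 52 mm across, 160 mm high; bystander, origin under its centre
- oil_jar: amber glass jar, 60 mm across, 85 mm high; bystander, origin under its centre
- mallet: hammer lying down, 200 mm long, wooden handle; bystander

How it is judged:
By the outcome, as a careful person would: the job done as asked, in the order asked, and still so for the second after the job is handed in, with the robot touching nothing.
It also fails if it takes over 56 s, if anything falls off the work surface, if the arm or the gripper's body presses on something with over 40 N, if the wrist force passes 120 N, or if a joint passes its speed limit or range.

ROBOT

A 6-joint arm with a two-finger parallel gripper is mounted at the origin on the work surface. World frame = base frame: x ahead of the robot, y to its left, z up, the work surface at z = 0. Lengths are in m, angles in degrees, forces in N, time in s.
With the tool pointing down it reaches from about 0.375 to 0.9 m from the base axis. Payload 3.1 kg.
Tool frame: the origin (TCP) lies at the centre of the arm's flange, where the gripper is bolted on; the fingertips stand 182 mm ahead of it and the grasp point (between the pads) lies 164 mm ahead of it; x points along the fingers, z is the direction in which the jaws open and shut, and the axes are right-handed (so a half turn about x gives the same grasp; the last joint's range is limited). The gripper opens to 87 mm and grips with 3 to 60 N. Pads are 19 mm wide; open, the fingers measure 117 mm over their backs; the gripper's body (75 mm by 190 mm) begins 51 mm behind the grasp point.
Start: joints at [-83.165, 30.224, 82.088, -0, 67.689, -10.227], TCP at [0.183, -0.597, 0.405] pointing down, gripper open.
Joint ranges: [-176.69, 176.69], [-43.24, 126.21], [12.49, 139.97], [-82, 262], [0, 151.66], [-163.58, 163.58]. Speed limits (degrees/s): [159.86, 159.86, 180, 180, 180, 180].

INTERFACE

Orientations are given as a 3x3 rotation matrix whose columns are the frame's x, y, z axes.
In Python, from rig import bot gives the robot as it stands.
- The arm moves only by the shell command python3 -m crank 'ROWS' [OPENING]. ROWS is JSON, a list of rows, each an object with "offset": the shift along the tool's x, y, z in m, a list of three; "spin": the turn about the tool's x in rad. A call has 1 to 12 rows; each row shifts and turns the commanded pose from where the row before left it, along the tool's axes as they then stand; what a row does not reach is not made up. A row lasts 1/10 s, in which the tool goes at most 50 mm and 8.59 degrees, less where a joint would pass 70% of its speed; a pose out of reach is approached as far as the arm can. A call is refused whole if a number of a shift passes 0.05 or a number of a turn 0.15, either way. A call with a gripper value outside its range is refused whole. OPENING is the finger opening in m, from 0 to 0.087, set as the call begins (- or left out, the last holds). The fingers move at their own pace and stop on an object; the grip force is fixed at half the most. Time passes only in rows, so rows that do not move let the fingers close. It gives the time, the measured TCP pose, the force and the opening at its end, in the units of the state.
- bot.read_state(): the state, without advancing time (a new reading comes with each control period).
- bot.capture(name): name is "side" or "top"; returns a dict with "pixels" (480x640x3 uint8, blue, green, red), "depth" (480x640 float32, m along the optical axis (not along the pixel's ray), 0 where there is no reading), "K" (3x3 intrinsics, pixels), "k1" (the pictures are not rectified: a ray, as slopes to the right and down, at radius r is drawn at 1 + k1 r^2 times it, then the intrinsics apply), "world_to_cam" (4x4, takes a point from world to camera coordinates). Camera axes: x right, y up, looking along -z (the intrinsics and any distortion apply to the point x, -y, -z); pixel columns grow to the right and rows downward; lengths in m; the calibration is good to about 2 mm. A picture is of the moment at which its call begins.
- bot.hand_in(): hands the job in, once; it reports no verdict.
Trained networks look in a picture, given as the dict that the camera call returned (one of the last four; its "shot" number tells which), for a name from the list of things; names that differ only in an ending like _2 or _b are one class to them, and where a whole thing is asked for, a point or a joint stands for the part that bears it (a point fixed in the world has none). Each returns a list of dicts, best first, with "p" (0 to 1); they miss things now and then, are a little off and sometimes report something else, mostly with a low value. They report only what shows in the picture. A call takes as long as a camera call.
- bot.regions_of(label, picture): "region" (480x640 bool, what is visible of it) and "extent" ([centre column, centre row, width, height] in pixels, round what is visible of it).
The state is a dict: "time_s": time; "joint_positions": joint angles; "qvel": joint speeds; "tau": joint torques, N m; "position": TCP position; "tcp_rot": TCP orientation; "force": force on the tool from outside, world axes, zero at the start; "moment": the same for the moment, N m; "opening": opening from 0.0 (shut) to 1.0 (fully open).
Only numpy, scipy, OpenCV 4.12 (cv2) and the standard library are available. Lean on these libraries where they do the work, as an engineer would, in place of code of your own. Each camera call takes 0.05 s, during which the arm holds its last target.

## Working session

There is one attempt and no reset: what is moved stays moved. The work goes in short steps, Python scripts to look and compute and a shell command to move; the robot and the scene stay as the last step left them, time stands still between calls to the robot, and variables do not carry over. Pictures are saved under pics/ and viewed, and the job is handed in when it is done.

```bash
ls; mkdir -p pics; python3 - <<'E'
from rig import bot
import cv2,pickle
s=bot.read_state();print(s)
for n in("side","top"):
    p=bot.capture(n);cv2.imwrite(f"pics/{n}0.png",p["pixels"]);pickle.dump(p,open(f"{n}0.pkl","wb"))
    print(n,p["K"],p["k1"],p["world_to_cam"],p["shot"])
    for l in["pale_van_mid","dark_van_mid","cabinet","drawer","fan_base","fan","lamp","lamp_base","glue","oil_jar","mallet"]:
        print(l,[(round(r["p"],2),[round(float(v)) for v in r["extent"]],int(r["region"].sum())) for r in bot.regions_of(l,p)][:3])
E
```

```text
pics
{'time_s': 0.0, 'joint_positions': array([-8.31651747e+01,  3.02782976e+01,  8.21569594e+01,  4.41397558e-04,
        6.76906002e+01, -1.02276665e+01]), 'qvel': array([-0.0551338 ,  0.02415438,  0.04886524, -0.0140871 ,  0.00586831,
        0.14478204]), 'tau': array([-5.33428356e-04, -4.40047073e+01, -1.76593727e+01,  6.33569062e-02,
        5.82197669e-02, -1.56249766e-04]), 'position': array([ 0.18336676, -0.59712845,  0.4037752 ]), 'tcp_rot': array([[-2.54337669e-04,  9.55986212e-01,  2.93411483e-01],
       [ 2.18185744e-03,  2.93411324e-01, -9.55983804e-01],
       [-9.99997587e-01,  3.97039333e-04, -2.16045118e-03]]), 'force': array([ 0.22434288, -0.25608719,  0.47966076]), 'moment': array([ 0.02942058, -0.03375368, -0.0253314 ]), 'opening': 1.0000670874157267}
side [[434.0367117    0.         315.57124854]
 [  0.         434.0367117  246.2135564 ]
 [  0.           0.           1.        ]] 0.011265413109846793 [[-0.95736722 -0.2888578   0.00303105  0.56385154]
 [ 0.19286882 -0.63134721  0.75113402 -0.29874517]
 [-0.21505728  0.71969568  0.66014278 -0.81310009]
 [ 0.     
[... 849 characters left out ...]
0.14341875]
 [ 0.99191687  0.03250038  0.12265662 -0.63754886]
 [-0.12318762  0.0148656   0.99227205 -1.02177467]
 [ 0.          0.          0.          1.        ]] 2
pale_van_mid [(0.66, [375, 256, 42, 20], 800)]
dark_van_mid [(0.56, [408, 325, 52, 26], 839)]
cabinet [(0.72, [196, 270, 185, 114], 15990)]
drawer [(0.91, [240, 262, 89, 99], 7396)]
fan_base [(0.78, [171, 292, 37, 28], 875)]
fan [(0.51, [174, 291, 8, 12], 98)]
lamp [(0.46, [172, 239, 12, 11], 95), (0.35, [239, 262, 93, 104], 7461)]
lamp_base [(0.78, [168, 240, 33, 22], 850)]
glue [(0.75, [166, 241, 33, 23], 826), (0.6, [346, 183, 21, 31], 539)]
oil_jar [(0.78, [276, 176, 29, 32], 587)]
mallet [(0.61, [470, 280, 38, 84], 1173)]
```

View pics/side0.png

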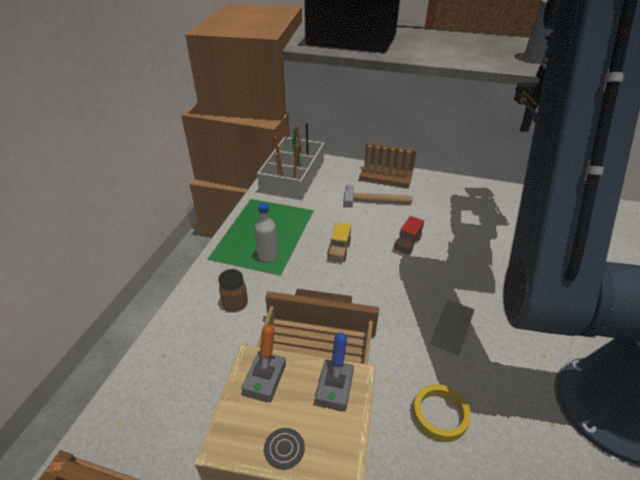

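View pics/top0.png

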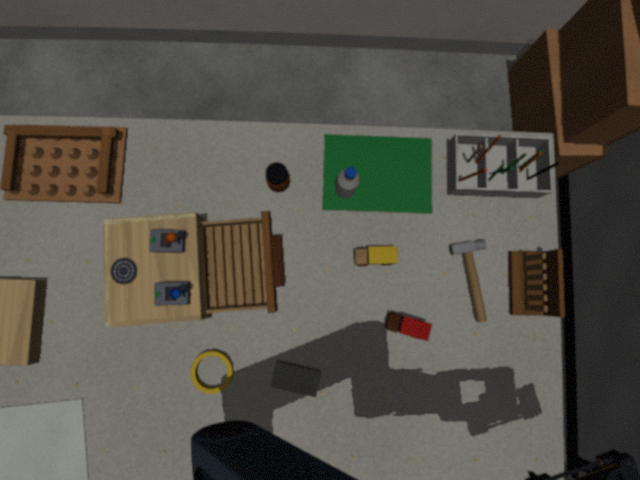

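Both views show the pale van at top(376,255), nose toward the cabinet. The dark van is at (408,325), the drawer is open to the right, and the fan bat is blue at (174,292) with the lamp bat orange at (172,239). Next I'll work out the geometry.

```bash
cat > h.py <<'E'
import numpy as np,cv2,pickle
def cloud(p,mask=None):
    D=p["depth"]; v,u=np.nonzero((D>0)&(mask if mask is not None else True))
    return deproj(p,u,v,D[v,u])
def deproj(p,u,v,d):
    K=p["K"]; 
    xy=cv2.undistortPoints(np.stack([u,v],-1).astype(float).reshape(-1,1,2),K,np.array([p["k1"],0,0,0,0.])).reshape(-1,2)
    c=np.c_[xy[:,0]*d,-xy[:,1]*d,-d]
    T=np.linalg.inv(p["world_to_cam"]); return c@T[:3,:3].T+T[:3,3]
def proj(p,P):
    P=np.atleast_2d(P);T=p["world_to_cam"];c=P@T[:3,:3].T+T[:3,3]
    a=np.c_[c[:,0],-c[:,1]]/-c[:,2:3]; a=a*(1+p["k1"]*(a**2).sum(1,keepdims=True))
    return a*[p["K"][0,0],p["K"][1,1]]+[p["K"][0,2],p["K"][1,2]]
def rect(P):
    (c,s,a)=cv2.minAreaRect(np.asarray(P[:,:2],np.float32)*1000)
    return np.round(c,1),np.round(s,1),round(a,1)
E
python3 - <<'E'
from h import *
from rig import bot
P={n:bot.capture(n) for n in("side","top")}
T=P["top"];S=P["side"]
pickle.dump(P,open("P0.pkl","wb"))
for n,p in P.items():
  for l in["pale_van_mid","dark_van_mid","cabinet","drawer","fan_base","fan","lamp","lamp_base","glue","oil_jar"]:
    rs=bot.regions_of(l,p)
    if l=="glue" and n=="top": rs=[r for r in rs if abs(r["extent"][0]-346)<15]
    if not rs: print(n,l,None);continue
    m=cv2.erode(rs[0]["region"].astype(np.uint8),np.ones((2,2)))>0
    c=cloud(p,m)
    z=c[:,2]; q=np.percentile(z,[2,50,98])
    hi=c[z>q[2]-0.012]
    print(n,l,"p%.2f"%rs[0]["p"],"med",np.round(np.median(c,0),3),"z",np.round(q,3),"rect",rect(c),"top",np.round(hi.mean(0),3),rect(hi))
E
```

```text
side pale_van_mid p0.72 med [ 0.602 -0.251  0.043] z [0.012 0.043 0.058] rect (array([ 603.9, -266.2]), array([41.8, 98.5]), 3.2) top [ 0.604 -0.276  0.055] (array([ 605.1, -280.3]), array([38.5, 70.4]), 4.0)
side dark_van_mid p0.82 med [ 0.437 -0.333  0.041] z [0.009 0.041 0.057] rect (array([ 432. , -369.2]), array([152.3,  42. ]), 75.1) top [ 0.435 -0.356  0.054] (array([ 435.2, -360.9]), array([71.6, 39.5]), 76.0)
side cabinet p0.58 med [0.561 0.245 0.118] z [0.017 0.118 0.121] rect (array([561.9, 151.8]), array([244.1, 392.1]), 7.0) top [0.55  0.265 0.118] (array([553.3, 242. ]), array([239.2, 212.1]), 6.2)
side drawer p0.70 med [0.578 0.002 0.035] z [0.016 0.035 0.087] rect (array([558. ,  22.8]), array([279.7, 199.7]), 29.0) top [ 0.576 -0.015  0.083] (array([560.7,   6.5]), array([194.4, 191.9]), 43.2)
side fan_base p0.62 med [0.499 0.19  0.143] z [0.122 0.143 0.215] rect (array([501.3, 133.7]), array([ 48.7, 183.3]), 2.3) top [0.502 0.16  0.211] (array([501.7, 158.2]), array([17.3, 18.7]), 16.8)
side fan p0.63 med [0.501 0.17  0.192] z [0.02  0.192 0.217] rect (array([503.9,
[... 2021 characters left out ...]
array([16.1, 23.6]), 36.2) top [0.613 0.168 0.215] (array([612.6, 169.2]), array([16.4, 17.7]), 38.4)
top lamp_base p0.82 med [0.609 0.194 0.143] z [0.125 0.143 0.217] rect (array([612.5, 198.8]), array([48.7, 77.5]), 1.7) top [0.614 0.169 0.214] (array([613.4, 170.2]), array([18.8, 21.2]), 39.3)
top glue p0.67 med [ 0.762 -0.192  0.111] z [0.018 0.111 0.165] rect (array([ 768.1, -193.9]), array([44.7, 38.3]), 84.7) top [ 0.772 -0.195  0.162] (array([ 772.4, -195.4]), array([19.6, 22.7]), 28.9)
top oil_jar p0.76 med [ 0.779 -0.03   0.083] z [0.003 0.083 0.088] rect (array([785.8, -27.9]), array([53.2, 55.6]), 56.8) top [ 0.787 -0.027  0.085] (array([787.9, -26.8]), array([49.4, 50.8]), 24.9)
```

```bash
cat > d.py <<'E'
import sys,numpy as np
from rig import bot
# usage: d.py x y zgrasp yaw_of_tool_z
s=bot.read_state();R=s["tcp_rot"];g=s["position"]+R[:,0]*.164
x,y,z,a=map(float,sys.argv[1:])
d=R.T@(np.array([x,y,z])-g)
yaw=np.degrees(np.arctan2(R[1,2],R[0,2]))
print("t",s["time_s"],"grasp",g.round(4),"yaw",yaw.round(2),"tilt",R[2].round(4),"d_tool",d.round(4),"spin",np.radians(yaw-a).round(4),"F",s["force"].round(1),"open",round(s["opening"]*.087,4),"j",s["joint_positions"].round(0))
E
python3 -m crank '[{"offset":[0,0,0],"spin":-0.149},{"offset":[0,0,0],"spin":-0.149},{"offset":[0,0,0],"spin":-0.149},{"offset":[0,0,0],"spin":-0.149},{"offset":[0,0,0],"spin":-0.149},{"offset":[0,0,0],"spin":-0.149},{"offset":[0,0,0],"spin":-0.149},{"offset":[0,0,0],"spin":-0.149},{"offset":[0,0,0],"spin":-0.149},{"offset":[0,0,0],"spin":0}]' 0.087
python3 d.py 0.604 -0.2725 0.15 4
```

```text
time_s: 3.3
position: [0.1834, -0.5975, 0.4047]
tcp_rot: [[-0.0, -0.068, 0.998], [0.0, 0.998, 0.068], [-1.0, 0.0, -0.0]]
force: [-0.0, 0.7, -0.5]
opening: 1.001
t 3.3 grasp [ 0.1834 -0.5975  0.2407] yaw 3.88 tilt [-1.e+00  1.e-04 -0.e+00] d_tool [0.0907 0.2957 0.4416] spin -0.0021 F [-0.   0.7 -0.5] open 0.0871 j [-83.  30.  82.  -0.  68. -87.]
```

```bash
python3 -m crank '[{"offset":[0,0.0269,0.0401],"spin":0},{"offset":[0,0.0269,0.0401],"spin":0},{"offset":[0,0.0269,0.0401],"spin":0},{"offset":[0,0.0269,0.0401],"spin":0},{"offset":[0,0.0269,0.0401],"spin":0},{"offset":[0,0.0269,0.0401],"spin":0},{"offset":[0,0.0269,0.0401],"spin":0},{"offset":[0,0.0269,0.0401],"spin":0},{"offset":[0,0.0269,0.0401],"spin":0},{"offset":[0,0.0269,0.0401],"spin":0},{"offset":[0,0.0269,0.0401],"spin":0},{"offset":[0,0,0],"spin":0}]' 0.087
python3 d.py 0.604 -0.2725 0.022 4
python3 - <<'E'
from h import *
from rig import bot
p=bot.capture("side");cv2.imwrite("pics/s1.png",p["pixels"])
E
```

```text
time_s: 4.5
position: [0.6073, -0.2678, 0.4047]
tcp_rot: [[0.003, -0.071, 0.997], [0.001, 0.997, 0.071], [-1.0, 0.001, 0.003]]
force: [-0.6, 0.6, -0.3]
opening: 0.999
t 4.5 grasp [ 0.6079 -0.2676  0.2407] yaw 4.08 tilt [-1.0e+00  8.0e-04  3.4e-03] d_tool [ 0.2187 -0.0048 -0.0049] spin 0.0014 F [-0.6  0.6 -0.3] open 0.0869 j [-33.  33.  76.   0.  70. -38.]
```

View pics/s1.png

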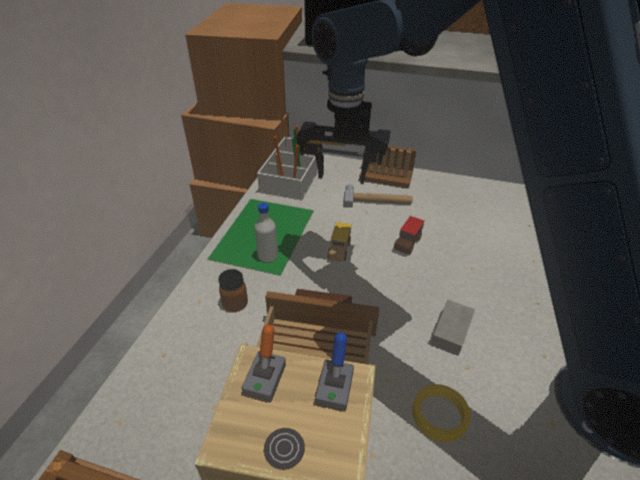

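The gripper hangs above the van (fingers near (340,165)). The path down to the van at (340,242) looks clear.

```bash
python3 -m crank '[{"offset":[0.045,0,0],"spin":0},{"offset":[0.045,0,0],"spin":0},{"offset":[0.03,0,0],"spin":0},{"offset":[0,0,0],"spin":0},{"offset":[0,0,0],"spin":0}]' 0.087
python3 d.py 0.604 -0.2725 0.022 4
```

```text
time_s: 5.05
position: [0.6029, -0.2734, 0.2849]
tcp_rot: [[-0.001, -0.065, 0.998], [0.0, 0.998, 0.065], [-1.0, 0.0, -0.001]]
force: [0.1, 0.5, 0.9]
opening: 1.0
t 5.05 grasp [ 0.6028 -0.2734  0.1209] yaw 3.75 tilt [-1.e+00  1.e-04 -6.e-04] d_tool [0.0989 0.0008 0.0013] spin -0.0044 F [0.1 0.5 0.9] open 0.087 j [-34.  41.  82.  -0.  57. -38.]
```

```bash
python3 -m crank '[{"offset":[0.03,0.001,0.001],"spin":0},{"offset":[0.03,0,0],"spin":0},{"offset":[0.025,0,0],"spin":0},{"offset":[0.014,0,0],"spin":0},{"offset":[0,0,0],"spin":0},{"offset":[0,0,0],"spin":0}]' 0.087
python3 d.py 0.604 -0.2725 0.022 4
python3 -m crank '[{"offset":[0,0,0],"spin":0},{"offset":[0,0,0],"spin":0},{"offset":[0,0,0],"spin":0},{"offset":[0,0,0],"spin":0},{"offset":[0,0,0],"spin":0},{"offset":[0,0,0],"spin":0},{"offset":[0,0,0],"spin":0},{"offset":[0,0,0],"spin":0}]' 0.03
python3 d.py 0.604 -0.2725 0.022 4
```

```text
time_s: 5.65
position: [0.605, -0.2719, 0.1875]
tcp_rot: [[0.003, -0.067, 0.998], [-0.002, 0.998, 0.067], [-1.0, -0.002, 0.002]]
force: [-0.3, -0.4, 0.0]
opening: 1.0
t 5.65 grasp [ 0.6054 -0.2722  0.0235] yaw 3.87 tilt [-1.     -0.002   0.0025] d_tool [ 0.0015 -0.0002 -0.0014] spin -0.0023 F [-0.3 -0.4  0. ] open 0.087 j [-34.  49.  84.  -0.  47. -38.]
time_s: 6.45
position: [0.6044, -0.2712, 0.1858]
tcp_rot: [[0.0, -0.068, 0.998], [-0.0, 0.998, 0.068], [-1.0, -0.0, 0.0]]
force: [0.3, 0.2, 0.8]
opening: 0.524
t 6.45 grasp [ 0.6044 -0.2712  0.0218] yaw 3.9 tilt [-1.e+00 -1.e-04  2.e-04] d_tool [-0.0002 -0.0012 -0.0005] spin -0.0018 F [0.3 0.2 0.8] open 0.0456 j [-34.  49.  84.   0.  47. -38.]
```

```bash
python3 -m crank '[{"offset":[-0.008,0,0],"spin":0},{"offset":[-0.02,0,0],"spin":0},{"offset":[-0.03,0,0],"spin":0},{"offset":[-0.03,0,0],"spin":0},{"offset":[-0.03,0,0],"spin":0},{"offset":[-0.02,0,0],"spin":0},{"offset":[0,0,0],"spin":0},{"offset":[0,0,0],"spin":0}]' 0.03
python3 d.py 0.5713 0.0544 0.16 6.2
python3 - <<'E'
from h import *
from rig import bot
P={n:bot.capture(n) for n in("side","top")}
for n,p in P.items(): cv2.imwrite(f"pics/{n}2.png",p["pixels"])
P0=pickle.load(open("P0.pkl","rb"))
r=bot.regions_of("pale_van_mid",P["side"])
if r:
    m=cv2.erode(r[0]["region"].astype(np.uint8),np.ones((2,2)))>0
    c=cloud(P["side"],m);print(r[0]["p"],np.percentile(c,[2,50,98],axis=0).round(3))
# drawer geometry from P0 top: points in cabinet frame
C=np.array([.5525,.2405]);a=np.radians(96.2);X=np.array([np.cos(a),np.sin(a)]);Y=np.array([-X[1],X[0]])
for n in P0:
    c=cloud(P0[n]);q=np.c_[(c[:,:2]-C)@X,(c[:,:2]-C)@Y,c[:,2]]
    k=q[(abs(q[:,1])<.12)&(q[:,0]<-.11)&(q[:,0]>-.35)]
    f=k[(k[:,2]>.07)&(k[:,2]<.095)];print(n,"front x",np.percentile(f[:,0],[2,50,98]).round(4),"y",np.percentile(f[:,1],[1,99]).round(4),"topz",np.percentile(f[:,2],[50,98]).round(3))
    p=f[f[:,2]>.083];print(" panel",np.percentile(p[:,0],[2,50,98]).round(4))
    h=q[(q[:,2]>.11)&(q[:,2]<.122)&(abs(q[:,0])<.15)&(abs(q[:,1])<.15)];print(" cab",np.percentile(h,[.5,99.5],axis=0).round(4))
E
```

```text
time_s: 7.25
position: [0.604, -0.271, 0.3236]
tcp_rot: [[-0.0, -0.068, 0.998], [0.0, 0.998, 0.068], [-1.0, 0.0, -0.0]]
force: [-0.6, 0.6, -2.8]
opening: 0.522
t 7.25 grasp [ 0.6039 -0.2709  0.1596] yaw 3.9 tilt [-1.e+00  2.e-04 -4.e-04] d_tool [-3.000e-04  3.268e-01 -1.040e-02] spin -0.0402 F [-0.6  0.6 -2.8] open 0.0454 j [-34.  38.  81.  -0.  61. -38.]
0.88 [[ 0.58  -0.309  0.145]
 [ 0.6   -0.248  0.171]
 [ 0.622 -0.218  0.195]]
side front x [-0.2864 -0.2532 -0.2453] y [-0.1148  0.1133] topz [0.082 0.088]
 panel [-0.2639 -0.254  -0.2457]
 cab [[-0.1014 -0.1198  0.1132]
 [ 0.1059  0.1176  0.1217]]
top front x [-0.2905 -0.2641 -0.2492] y [-0.1135  0.1146] topz [0.084 0.089]
 panel [-0.2791 -0.2579 -0.2489]
 cab [[-0.1065 -0.1185  0.1131]
 [ 0.1043  0.1191  0.1219]]
```

View pics/side2.png

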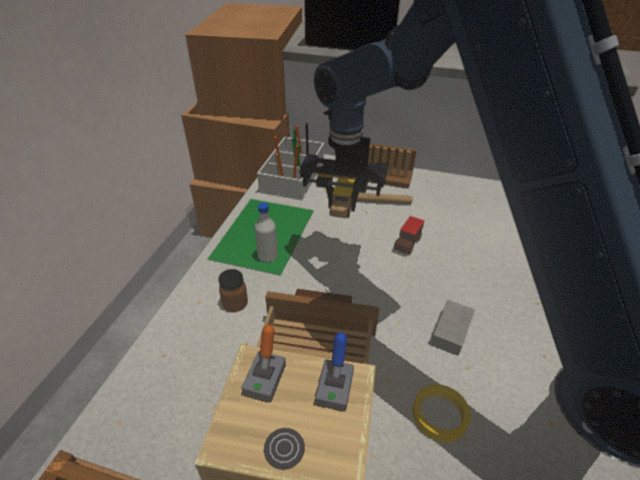

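```bash
python3 -m crank '[{"offset":[0,0.02,-0.0012],"spin":-0.005},{"offset":[0,0.04,-0.0012],"spin":-0.005},{"offset":[0,0.04,-0.0012],"spin":-0.005},{"offset":[0,0.04,-0.0012],"spin":-0.005},{"offset":[0,0.04,-0.0012],"spin":-0.005},{"offset":[0,0.04,-0.0012],"spin":-0.005},{"offset":[0,0.04,-0.001],"spin":-0.005},{"offset":[0,0.04,-0.001],"spin":-0.005},{"offset":[0,0.025,-0.001],"spin":0},{"offset":[0,0,0],"spin":0},{"offset":[0,0,0],"spin":0},{"offset":[0,0,0],"spin":0}]' 0.03
python3 d.py 0.5725 0.0552 0.041 6.2
python3 - <<'E'
from h import *
from rig import bot
P={n:bot.capture(n) for n in("side","top")}
for n,p in P.items(): cv2.imwrite(f"pics/{n}3.png",p["pixels"])
cv2.imwrite("pics/both3.png",np.hstack([cv2.resize(P["side"]["pixels"][200:480,150:450],(400,373)),cv2.resize(P["top"]["pixels"][180:400,80:380],(400,293)) if 0 else cv2.resize(P["top"]["pixels"][120:400,80:380],(400,373))]))
E
```

```text
time_s: 8.6
position: [0.5655, 0.0512, 0.3234]
tcp_rot: [[-0.0, -0.107, 0.994], [-0.0, 0.994, 0.107], [-1.0, -0.0, -0.0]]
force: [0.4, 0.8, -1.4]
opening: 0.525
t 8.6 grasp [0.5654 0.0511 0.1594] yaw 6.17 tilt [-1.e+00 -2.e-04 -4.e-04] d_tool [0.1184 0.0033 0.0075] spin -0.0005 F [ 0.4  0.8 -1.4] open 0.0457 j [ -6.  32.  95.  -0.  53. -12.]
```

View pics/both3.png

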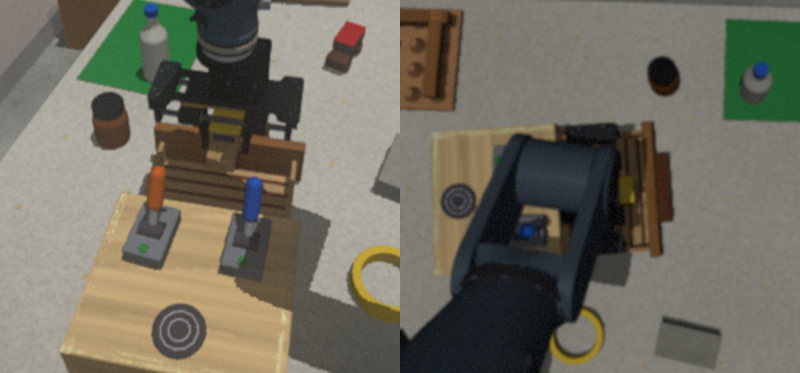

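Both crops show the van centred over the open part of the drawer, with the gripper clear of both bats. I'll lower it in steps.

```bash
python3 -m crank '[{"offset":[0.02,0.0033,0.0075],"spin":0},{"offset":[0.03,0,0],"spin":0},{"offset":[0.03,0,0],"spin":0},{"offset":[0.01,0,0],"spin":0},{"offset":[0,0,0],"spin":0},{"offset":[0,0,0],"spin":0}]' 0.03
python3 d.py 0.5725 0.0552 0.041 6.2
python3 - <<'E'
from h import *
from rig import bot
P={n:bot.capture(n) for n in("side","top")}
cv2.imwrite("pics/both4.png",np.hstack([cv2.resize(P["side"]["pixels"][200:480,150:450],(400,373)),cv2.resize(P["top"]["pixels"][120:400,80:380],(400,373))]))
E
```

```text
time_s: 9.3
position: [0.5732, 0.0552, 0.2345]
tcp_rot: [[0.001, -0.107, 0.994], [-0.0, 0.994, 0.107], [-1.0, -0.0, 0.001]]
force: [-0.1, -0.3, -1.2]
opening: 0.529
t 9.3 grasp [0.5734 0.0551 0.0705] yaw 6.14 tilt [-1.0e+00 -3.0e-04  1.4e-03] d_tool [ 0.0295  0.0002 -0.001 ] spin -0.001 F [-0.1 -0.3 -1.2] open 0.0461 j [ -6.  40.  97.   0.  43. -12.]
```

View pics/both4.png

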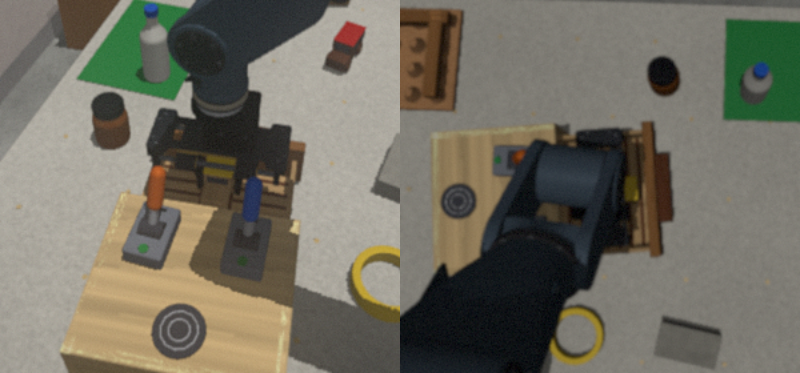

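```bash
python3 -m crank '[{"offset":[0.012,0,-0.001],"spin":0},{"offset":[0.01,0,0],"spin":0},{"offset":[0.005,0,0],"spin":0},{"offset":[0.002,0,0],"spin":0},{"offset":[0,0,0],"spin":0},{"offset":[0,0,0],"spin":0},{"offset":[0,0,0],"spin":0}]' 0.03
python3 d.py 0.5725 0.0552 0.040 6.2
```

```text
time_s: 10.1
position: [0.5718, 0.0556, 0.2049]
tcp_rot: [[0.001, -0.108, 0.994], [-0.0, 0.994, 0.108], [-1.0, -0.0, 0.001]]
force: [0.9, 0.2, -1.8]
opening: 0.53
t 10.1 grasp [0.5719 0.0556 0.0409] yaw 6.19 tilt [-1.e+00 -1.e-04  6.e-04] d_tool [ 0.0009 -0.0004  0.0006] spin -0.0002 F [ 0.9  0.2 -1.8] open 0.0461 j [ -6.  43.  97.  -0.  39. -12.]
```

```bash
python3 -m crank '[{"offset":[0.001,0,0],"spin":0},{"offset":[0,0,0],"spin":0},{"offset":[0,0,0],"spin":0}]' 0.03
python3 -m crank '[{"offset":[0,0,0],"spin":0},{"offset":[0,0,0],"spin":0},{"offset":[0,0,0],"spin":0},{"offset":[0,0,0],"spin":0},{"offset":[0,0,0],"spin":0},{"offset":[0,0,0],"spin":0}]' 0.078
python3 -m crank '[{"offset":[-0.01,0,0],"spin":0},{"offset":[-0.03,0,0],"spin":0},{"offset":[-0.04,0,0],"spin":0},{"offset":[-0.04,0,0],"spin":0},{"offset":[-0.04,0,0],"spin":0},{"offset":[-0.04,0,0],"spin":0},{"offset":[0,0,0],"spin":0},{"offset":[0,0,0],"spin":0}]' 0.078
python3 d.py 0.5725 0.0552 0.040 6.2
python3 - <<'E'
from h import *
from rig import bot
P={n:bot.capture(n) for n in("side","top")}
cv2.imwrite("pics/both5.png",np.hstack([cv2.resize(P["side"]["pixels"][200:480,150:450],(400,373)),cv2.resize(P["top"]["pixels"][120:400,80:380],(400,373))]))
E
```

```text
time_s: 10.4
position: [0.5716, 0.0556, 0.2038]
tcp_rot: [[0.0, -0.108, 0.994], [-0.0, 0.994, 0.108], [-1.0, -0.0, 0.0]]
force: [0.5, 0.6, -1.5]
opening: 0.523
time_s: 11.0
position: [0.5716, 0.0556, 0.2038]
tcp_rot: [[0.0, -0.108, 0.994], [0.0, 0.994, 0.108], [-1.0, -0.0, 0.0]]
force: [-0.2, 0.6, 1.0]
opening: 0.884
time_s: 11.8
position: [0.5714, 0.0557, 0.4055]
tcp_rot: [[0.003, -0.108, 0.994], [-0.0, 0.994, 0.108], [-1.0, -0.001, 0.003]]
force: [0.3, 0.9, -0.5]
opening: 0.896
t 11.8 grasp [0.5719 0.0556 0.2415] yaw 6.2 tilt [-1.e+00 -7.e-04  3.e-03] d_tool [ 0.2015 -0.0003 -0.    ] spin -0.0001 F [ 0.3  0.9 -0.5] open 0.078 j [ -6.  26.  90.  -0.  64. -12.]
```

View pics/both5.png

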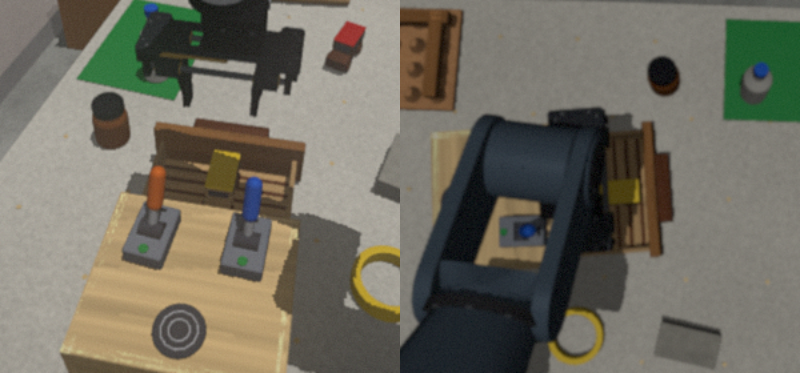

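The van is upright on its wheels inside the drawer: its yellow roof shows in both crops, it's square to the drawer, and it clears the front panel and the cabinet mouth. Next, shut the gripper and move in front of the pull block.

```bash
python3 -m crank '[{"offset":[0,-0.04,0],"spin":0},{"offset":[0,-0.04,0],"spin":0},{"offset":[0,-0.04,0],"spin":0},{"offset":[0,-0.0245,0],"spin":0},{"offset":[0,0,0],"spin":0},{"offset":[0,0,0],"spin":0}]' 0
python3 d.py 0.5881 -0.0875 0.080 6.2
python3 - <<'E'
from h import *
from rig import bot
P={n:bot.capture(n) for n in("side","top")}
cv2.imwrite("pics/both6.png",np.hstack([cv2.resize(P["side"]["pixels"][200:480,150:450],(400,373)),cv2.resize(P["top"]["pixels"][120:400,80:380],(400,373))]))
r=bot.regions_of("pale_van_mid",P["side"])
if r:
    m=cv2.erode(r[0]["region"].astype(np.uint8),np.ones((2,2)))>0
    c=cloud(P["side"],m);print(r[0]["p"],np.percentile(c,[2,50,98],axis=0).round(3))
E
```

```text
time_s: 12.5
position: [0.5867, -0.0883, 0.4019]
tcp_rot: [[-0.004, -0.106, 0.994], [0.002, 0.994, 0.106], [-1.0, 0.002, -0.004]]
force: [1.4, -0.0, -0.2]
opening: 0.438
t 12.5 grasp [ 0.5861 -0.088   0.2379] yaw 6.1 tilt [-1.      0.0024 -0.0037] d_tool [ 1.579e-01 -1.000e-04  2.600e-03] spin -0.0018 F [ 1.4 -0.  -0.2] open 0.0381 j [-19.  28.  87.   0.  65. -25.]
0.86 [[0.551 0.011 0.033]
 [0.569 0.06  0.072]
 [0.592 0.092 0.076]]
```

View pics/both6.png

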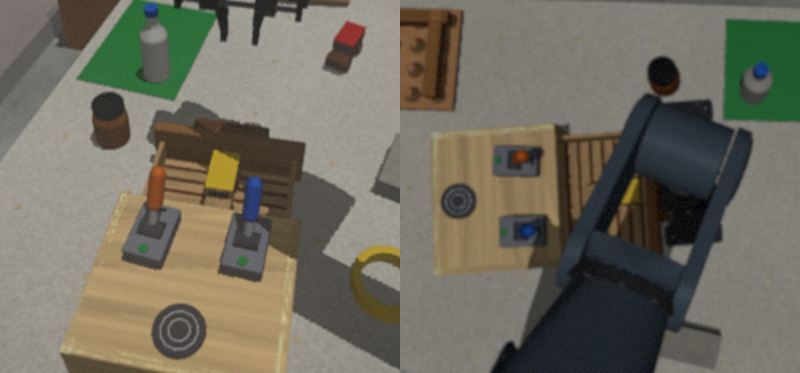

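The van's top is at 0.076 m (18 + 56 mm, so it's on its wheels). I'll lower to block height, then push.

```bash
python3 -m crank '[{"offset":[0.04,0,0.002],"spin":0},{"offset":[0.04,0,0],"spin":0},{"offset":[0.04,0,0],"spin":0},{"offset":[0.025,0,0],"spin":0},{"offset":[0.013,0,0],"spin":0},{"offset":[0,0,0],"spin":0},{"offset":[0,0,0],"spin":0}]' 0
python3 d.py 0.5695 0.084 0.080 6.2
```

```text
time_s: 13.35
position: [0.5897, -0.0874, 0.2466]
tcp_rot: [[0.002, -0.109, 0.994], [-0.0, 0.994, 0.109], [-1.0, -0.001, 0.001]]
force: [-0.7, 0.5, -0.1]
opening: 0.005
t 13.35 grasp [ 0.59   -0.0875  0.0826] yaw 6.24 tilt [-1.0e+00 -6.0e-04  1.5e-03] d_tool [ 0.0025  0.1727 -0.0017] spin 0.0006 F [-0.7  0.5 -0.1] open 0.0005 j [-19.  40.  93.   0.  46. -25.]
```

```bash
python3 -m crank '[{"offset":[0.0025,0.01,-0.001],"spin":0},{"offset":[0,0.01,0],"spin":0},{"offset":[0,0.006,0],"spin":0},{"offset":[0,0.005,0],"spin":0},{"offset":[0,0.005,0],"spin":0},{"offset":[0,0.006,0],"spin":0},{"offset":[0,0.007,0],"spin":0},{"offset":[0,0.008,0],"spin":0},{"offset":[0,0.008,0],"spin":0},{"offset":[0,0.008,0],"spin":0},{"offset":[0,0.008,0],"spin":0},{"offset":[0,0.008,0],"spin":0}]' 0
python3 d.py 0.5695 0.084 0.080 6.2
python3 -m crank '[{"offset":[0,0.009,0],"spin":0},{"offset":[0,0.009,0],"spin":0},{"offset":[0,0.009,0],"spin":0},{"offset":[0,0.009,0],"spin":0},{"offset":[0,0.009,0],"spin":0},{"offset":[0,0.008,0],"spin":0},{"offset":[0,0.006,0],"spin":0},{"offset":[0,0.004,0],"spin":0},{"offset":[0,0.002,0],"spin":0},{"offset":[0,0,0],"spin":0}]' 0
python3 d.py 0.5695 0.084 0.080 6.2
```

```text
time_s: 14.55
position: [0.5787, 0.0013, 0.2433]
tcp_rot: [[0.001, -0.108, 0.994], [-0.0, 0.994, 0.108], [-1.0, -0.0, 0.001]]
force: [1.3, -2.6, 1.4]
opening: 0.001
t 14.55 grasp [0.5789 0.0013 0.0793] yaw 6.19 tilt [-1.e+00 -2.e-04  8.e-04] d_tool [-0.0007  0.0833 -0.0004] spin -0.0001 F [ 1.3 -2.6  1.4] open 0.0001 j [-11.  40.  96.   0.  44. -17.]
time_s: 15.55
position: [0.5709, 0.0656, 0.243]
tcp_rot: [[-0.002, -0.108, 0.994], [0.001, 0.994, 0.108], [-1.0, 0.001, -0.002]]
force: [-0.1, 0.2, 0.3]
opening: 0.005
t 15.55 grasp [0.5705 0.0657 0.079 ] yaw 6.18 tilt [-1.      0.001  -0.0022] d_tool [-0.001   0.0183  0.0009] spin -0.0003 F [-0.1  0.2  0.3] open 0.0004 j [ -5.  40.  97.   0.  44. -11.]
```

```bash
python3 -m crank '[{"offset":[0,0.004,0],"spin":0},{"offset":[0,0.004,0],"spin":0},{"offset":[0,0.003,0],"spin":0},{"offset":[0,0,0],"spin":0}]' 0
python3 d.py 0.5695 0.084 0.080 6.2
python3 - <<'E'
from h import *
from rig import bot
P={n:bot.capture(n) for n in("side","top")}
cv2.imwrite("pics/both7.png",np.hstack([cv2.resize(P["side"]["pixels"][200:480,150:450],(400,373)),cv2.resize(P["top"]["pixels"][120:400,80:380],(400,373))]))
E
```

```text
time_s: 15.95
position: [0.57, 0.0767, 0.2431]
tcp_rot: [[-0.001, -0.108, 0.994], [0.001, 0.994, 0.108], [-1.0, 0.001, -0.001]]
force: [-0.8, 0.3, 0.5]
opening: 0.004
t 15.95 grasp [0.5698 0.0768 0.0791] yaw 6.19 tilt [-1.e+00  8.e-04 -9.e-04] d_tool [-0.0009  0.0072  0.0005] spin -0.0002 F [-0.8  0.3  0.5] open 0.0003 j [ -3.  40.  96.   0.  44. -10.]
```

View pics/both7.png

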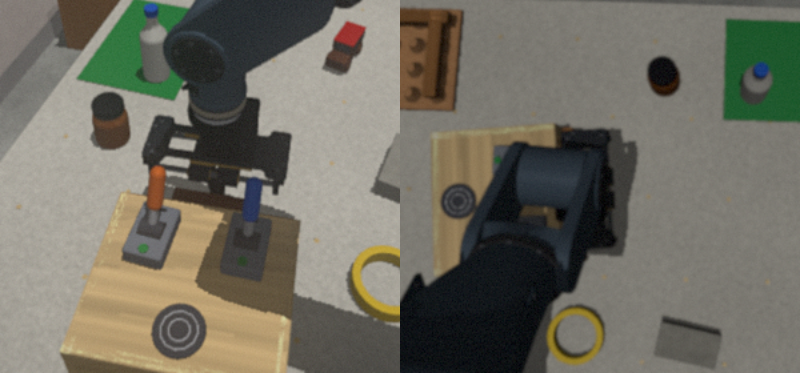

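The drawer is almost home. I'll go on in small steps until contact force shows the stop.

```bash
for i in 1; do python3 -m crank '[{"offset":[0,0.003,0],"spin":0},{"offset":[0,0.002,0],"spin":0},{"offset":[0,0,0],"spin":0}]' 0; done
python3 d.py 0.5695 0.084 0.080 6.2
python3 -m crank '[{"offset":[0,0.001,0],"spin":0},{"offset":[0,0.001,0],"spin":0},{"offset":[0,0,0],"spin":0}]' 0
python3 d.py 0.5695 0.084 0.080 6.2
```

```text
time_s: 16.35
position: [0.57, 0.0813, 0.2433]
tcp_rot: [[0.001, -0.108, 0.994], [0.0, 0.994, 0.108], [-1.0, 0.0, 0.001]]
force: [-0.3, -0.6, 0.2]
opening: 0.011
t 16.35 grasp [0.5701 0.0813 0.0793] yaw 6.19 tilt [-1.e+00  1.e-04  6.e-04] d_tool [-0.0007  0.0027 -0.0003] spin -0.0001 F [-0.3 -0.6  0.2] open 0.001 j [-3. 40. 96.  0. 44. -9.]
time_s: 16.65
position: [0.57, 0.0822, 0.2433]
tcp_rot: [[0.001, -0.109, 0.994], [-0.002, 0.994, 0.109], [-1.0, -0.002, 0.001]]
force: [-0.5, -5.1, -0.4]
opening: 0.007
t 16.65 grasp [0.5701 0.0819 0.0793] yaw 6.24 tilt [-1.e+00 -2.e-03  5.e-04] d_tool [-0.0007  0.0021 -0.0003] spin 0.0007 F [-0.5 -5.1 -0.4] open 0.0006 j [-3. 40. 96. -0. 44. -9.]
```

```bash
python3 -m crank '[{"offset":[0,0.001,0],"spin":0},{"offset":[0,0,0],"spin":0}]' 0
python3 d.py 0.5695 0.084 0.080 6.2
python3 -m crank '[{"offset":[0,0.001,0],"spin":0},{"offset":[0,0,0],"spin":0}]' 0
python3 d.py 0.5695 0.084 0.080 6.2
```

```text
time_s: 16.85
position: [0.5699, 0.0825, 0.2433]
tcp_rot: [[0.001, -0.109, 0.994], [-0.003, 0.994, 0.109], [-1.0, -0.003, 0.0]]
force: [-0.5, -9.1, -0.6]
opening: 0.0
t 16.85 grasp [0.5701 0.082  0.0793] yaw 6.27 tilt [-1.0e+00 -3.4e-03  4.0e-04] d_tool [-0.0007  0.0021 -0.0003] spin 0.0012 F [-0.5 -9.1 -0.6] open 0.0 j [-3. 40. 96. -0. 44. -9.]
time_s: 17.05
position: [0.5699, 0.0828, 0.2434]
tcp_rot: [[0.001, -0.11, 0.994], [-0.005, 0.994, 0.11], [-1.0, -0.005, 0.0]]
force: [0.6, -12.3, -0.2]
opening: 0.002
t 17.05 grasp [0.57   0.082  0.0794] yaw 6.3 tilt [-1.0e+00 -4.9e-03  2.0e-04] d_tool [-0.0007  0.002  -0.0003] spin 0.0018 F [  0.6 -12.3  -0.2] open 0.0002 j [-3. 40. 96. -0. 44. -9.]
```

The force climbs to 12 N with no more travel, at the predicted closed position, so the drawer is home. I'll back off, rise and look.

```bash
python3 -m crank '[{"offset":[0,-0.006,0],"spin":0},{"offset":[0,-0.015,0],"spin":0},{"offset":[0,-0.03,0],"spin":0},{"offset":[0,-0.04,0],"spin":0},{"offset":[-0.04,-0.02,0],"spin":0},{"offset":[-0.04,0,0],"spin":0},{"offset":[-0.04,0,0],"spin":0},{"offset":[-0.04,-0.02,0],"spin":0},{"offset":[-0.04,-0.02,0],"spin":0},{"offset":[0,-0.04,0],"spin":0},{"offset":[0,0,0],"spin":0}]' 0
python3 - <<'E'
from h import *
from rig import bot
P={n:bot.capture(n) for n in("side","top")}
pickle.dump(P,open("P8.pkl","wb"))
cv2.imwrite("pics/both8.png",np.hstack([cv2.resize(P["side"]["pixels"][200:480,150:450],(400,373)),cv2.resize(P["top"]["pixels"][120:400,80:380],(400,373))]))
C=np.array([.5525,.2405]);a=np.radians(96.2);X=np.array([np.cos(a),np.sin(a)]);Y=np.array([-X[1],X[0]])
P0=pickle.load(open("P0.pkl","rb"))
for n,p in P.items():
    c=cloud(p);q=np.c_[(c[:,:2]-C)@X,(c[:,:2]-C)@Y,c[:,2]]
    k=q[(abs(q[:,1])<.12)&(q[:,0]<-.11)&(q[:,0]>-.2)&(q[:,2]>.07)&(q[:,2]<.095)]
    if len(k): print(n,"front x",np.percentile(k[:,0],[2,50,98]).round(4),len(k))
for lab,Q in(("P0",P0),("P8",P)):
  for n,p in Q.items():
    c=cloud(p);q=np.c_[(c[:,:2]-C)@X,(c[:,:2]-C)@Y,c[:,2]]
    for nm,s in(("lamp",-1),("fan",1)):
        m=(q[:,2]>.136)&(q[:,2]<.148)&(abs(q[:,0])<.1)&(abs(q[:,1]-s*.058)<.05)
        b=c[m]
        t=c[(q[:,2]>.2)&(q[:,2]<.225)&(abs(q[:,0])<.11)&(abs(q[:,1]-s*.058)<.04)]
        if len(b)>50: print(lab,n,nm,"base",rect(b),len(b),"tip",t.mean(0).round(4) if len(t) else None,len(t))
E
python3 d.py 0.5 0.1 0.3 6.2
```

```text
time_s: 18.15
position: [0.5906, -0.1091, 0.4453]
tcp_rot: [[0.005, -0.104, 0.995], [-0.004, 0.995, 0.104], [-1.0, -0.004, 0.005]]
force: [-0.8, 0.5, -0.2]
opening: 0.01
side front x [-0.1455 -0.1366 -0.1282] 414
top front x [-0.1476 -0.1227 -0.1104] 1204
P0 side lamp base (array([615.3, 205.9]), array([50.1, 74.9]), 0.9) 980 tip [0.6142 0.1782 0.2099] 178
P0 side fan base (array([501.2, 187.5]), array([49.9, 74.9]), 3.8) 1042 tip [0.5023 0.1602 0.2101] 187
P0 top lamp base (array([613.9, 202.3]), array([75.9, 50.6]), 88.9) 603 tip [0.6134 0.1693 0.2132] 91
P0 top fan base (array([499.7, 183.9]), array([49.2, 74.7]), 2.5) 613 tip [0.5029 0.1516 0.2136] 89
P8 side lamp base (array([615.3, 205.8]), array([50. , 74.9]), 0.9) 976 tip [0.6143 0.1783 0.21  ] 180
P8 side fan base (array([501.1, 187.9]), array([49.9, 75.5]), 3.8) 1049 tip [0.5023 0.1602 0.2103] 184
P8 top lamp base (array([613.7, 202.4]), array([76.1, 50.3]), 88.7) 599 tip [0.6137 0.1691 0.2133] 88
P8 top fan base (array([499.8, 183.7]), array([49.3, 74.4]), 2.7) 623 tip [0.5029 0.1513 0.214 ] 88
t 18.25 grasp [ 0.5894 -0.1056  0.279 ] yaw 6.06 tilt [-1.0e+00  1.4e-03 -5.0e-04] d_tool [-0.0206  0.214  -0.0672] spin -0.0024 F [-0.3  0.5 -0.7] open 0.0005 j [-21.  26.  83.   0.  71. -27.]
```

View pics/both8.png

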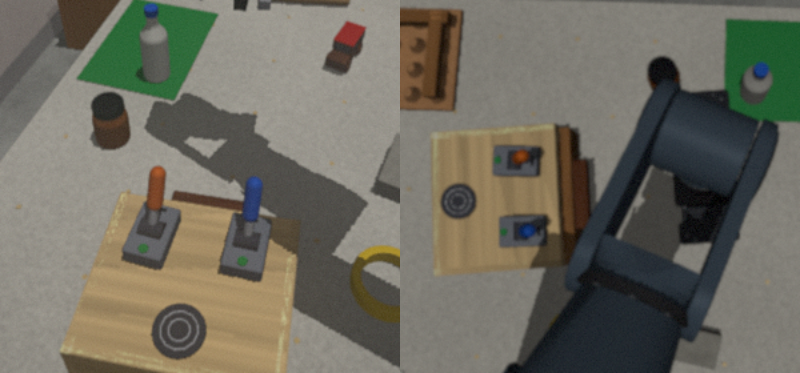

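The drawer front's outer face is at -0.1476 (fully closed would be -0.148) and the lamp bat hasn't moved. Now to the front of the blue bat.

```bash
python3 -m crank '[{"offset":[0,0,0],"spin":0.05},{"offset":[0,0.03,-0.012],"spin":0},{"offset":[0,0.04,-0.015],"spin":0},{"offset":[0,0.04,-0.015],"spin":0},{"offset":[0,0.04,-0.015],"spin":0},{"offset":[0,0.04,-0.01],"spin":0},{"offset":[0,0.015,-0.004],"spin":0},{"offset":[0,0,0],"spin":0},{"offset":[0,0,0],"spin":0}]' 0
python3 d.py 0.5046 0.1110 0.198 3.2
```

```text
time_s: 19.15
position: [0.5075, 0.0956, 0.443]
tcp_rot: [[0.0, -0.059, 0.998], [-0.001, 0.998, 0.059], [-1.0, -0.001, 0.0]]
force: [1.0, 0.3, 0.0]
opening: 0.004
t 19.15 grasp [0.5075 0.0955 0.279 ] yaw 3.39 tilt [-1.e+00 -7.e-04  0.e+00] d_tool [ 0.081   0.0157 -0.002 ] spin 0.0033 F [1.  0.3 0. ] open 0.0003 j [-2. 19. 95. -0. 66. -5.]
```

```bash
python3 -m crank '[{"offset":[0,0.008,-0.002],"spin":0.003},{"offset":[0.03,0,0],"spin":0},{"offset":[0.03,0,0],"spin":0},{"offset":[0.02,0,0],"spin":0},{"offset":[0,0,0],"spin":0},{"offset":[0,0,0],"spin":0}]' 0
python3 d.py 0.5011 0.1738 0.198 3.2
python3 - <<'E'
from h import *
from rig import bot
P={n:bot.capture(n) for n in("side","top")}
cv2.imwrite("pics/both9.png",np.hstack([cv2.resize(P["side"]["pixels"][200:480,150:450],(400,373)),cv2.resize(P["top"]["pixels"][120:400,80:380],(400,373))]))
E
```

```text
time_s: 19.75
position: [0.5054, 0.1028, 0.3633]
tcp_rot: [[-0.0, -0.053, 0.999], [0.0, 0.999, 0.053], [-1.0, 0.0, -0.0]]
force: [0.6, 0.4, 0.8]
opening: 0.005
t 19.75 grasp [0.5054 0.1028 0.1993] yaw 3.06 tilt [-1.e+00  1.e-04 -3.e-04] d_tool [ 0.0013  0.0711 -0.0005] spin -0.0024 F [0.6 0.4 0.8] open 0.0004 j [ -1.  25. 100.   0.  55.  -4.]
```

View pics/both9.png

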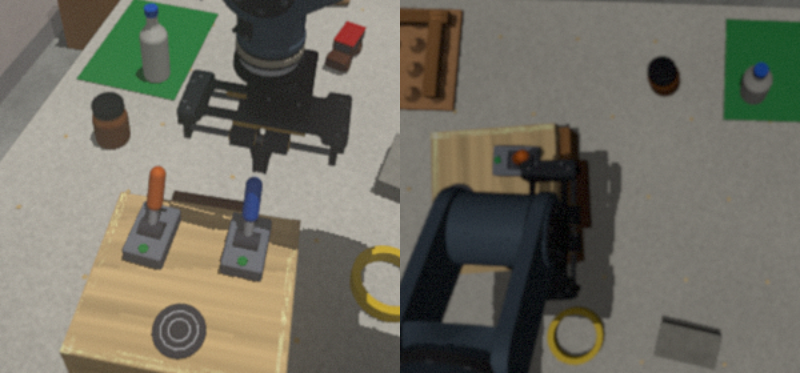

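The finger stands in front of the blue bat at (255,190). The gripper's side knuckles come near the orange bat in the top view, so I'll check their height from the depth data.

```bash
python3 - <<'E'
from h import *
from rig import bot
for n in("side","top"):
    p=bot.capture(n);c=cloud(p)
    R=bot.read_state();g=R["position"]+R["tcp_rot"][:,0]*.164
    d=(c-g)@R["tcp_rot"]
    m=(abs(d[:,1])<.06)&(abs(d[:,2])<.13)&(d[:,0]>-.12)&(c[:,2]>.15)
    e=d[m];print(n,len(e))
    for lo in np.arange(-.13,.13,.02):
        k=e[(e[:,2]>lo)&(e[:,2]<lo+.02)]
        if len(k)>5: print("z_tool %.2f lowest(world) %.3f  y range"%(lo,(c[m][(e[:,2]>lo)&(e[:,2]<lo+.02)][:,2]).min()),k[:,1].min().round(3),k[:,1].max().round(3))
E
```

```text
side 5157
z_tool -0.11 lowest(world) 0.276  y range -0.032 0.04
z_tool -0.09 lowest(world) 0.254  y range -0.035 0.041
z_tool -0.07 lowest(world) 0.263  y range -0.034 0.039
z_tool -0.05 lowest(world) 0.256  y range -0.023 0.041
z_tool -0.03 lowest(world) 0.218  y range 0.012 0.041
z_tool -0.01 lowest(world) 0.182  y range -0.008 0.06
z_tool 0.01 lowest(world) 0.182  y range -0.023 0.041
z_tool 0.03 lowest(world) 0.257  y range -0.026 0.041
z_tool 0.05 lowest(world) 0.263  y range -0.031 0.038
z_tool 0.07 lowest(world) 0.252  y range -0.035 0.041
z_tool 0.09 lowest(world) 0.211  y range -0.034 0.06
z_tool 0.11 lowest(world) 0.213  y range 0.057 0.06
top 1862
z_tool -0.11 lowest(world) 0.283  y range -0.038 -0.002
z_tool -0.09 lowest(world) 0.256  y range -0.039 -0.002
z_tool -0.07 lowest(world) 0.266  y range -0.038 -0.007
z_tool -0.05 lowest(world) 0.263  y range -0.038 -0.024
z_tool -0.03 lowest(world) 0.258  y range -0.038 -0.024
z_tool -0.01 lowest(world) 0.201  y range -0.038 -0.008
z_tool 0.01 lowest(world) 0.261  y range -0.038 -0.02
z_tool 0.03 lowest(world) 0.260  y range -0.037 0.023
z_tool 0.05 lowest(world) 0.265  y range -0.036 0.034
z_tool 0.07 lowest(world) 0.255  y range -0.037 0.037
z_tool 0.09 lowest(world) 0.207  y range -0.037 0.059
z_tool 0.11 lowest(world) 0.208  y range 0.051 0.06
```

The gripper body bottoms out at about 0.252 m, clear of the bats (0.218 m, or 0.225 m upright). Pushing.

```bash
python3 -m crank '[{"offset":[0,0.01,0],"spin":0},{"offset":[0,0.01,0],"spin":0},{"offset":[0,0.006,0],"spin":0},{"offset":[0,0.005,0],"spin":0},{"offset":[0,0.005,0],"spin":0},{"offset":[0,0.005,0],"spin":0},{"offset":[0,0.005,0],"spin":0},{"offset":[0,0.005,0],"spin":0},{"offset":[0,0,0],"spin":0}]' 0
python3 d.py 0.5011 0.1738 0.198 3.2
python3 -m crank '[{"offset":[0,0.004,0],"spin":0},{"offset":[0,0.004,0],"spin":0},{"offset":[0,0.004,0],"spin":0},{"offset":[0,0.004,0],"spin":0},{"offset":[0,0,0],"spin":0}]' 0
python3 d.py 0.5011 0.1738 0.198 3.2
python3 - <<'E'
from h import *
from rig import bot
P={n:bot.capture(n) for n in("side","top")}
cv2.imwrite("pics/both10.png",np.hstack([cv2.resize(P["side"]["pixels"][200:480,150:450],(400,373)),cv2.resize(P["top"]["pixels"][120:400,80:380],(400,373))]))
E
```

```text
time_s: 20.85
position: [0.5018, 0.1552, 0.3631]
tcp_rot: [[-0.0, -0.055, 0.998], [0.001, 0.998, 0.055], [-1.0, 0.001, -0.0]]
force: [-0.2, -0.5, -0.3]
opening: 0.003
t 20.85 grasp [0.5018 0.1553 0.1991] yaw 3.18 tilt [-1.e+00  6.e-04 -2.e-04] d_tool [0.0011 0.0185 0.0003] spin -0.0003 F [-0.2 -0.5 -0.3] open 0.0003 j [ 5. 26. 99.  0. 55.  2.]
time_s: 21.35
position: [0.501, 0.171, 0.3632]
tcp_rot: [[-0.0, -0.056, 0.998], [0.0, 0.998, 0.056], [-1.0, 0.0, -0.0]]
force: [0.5, -0.2, 0.3]
opening: 0.007
t 21.35 grasp [0.501  0.1711 0.1992] yaw 3.18 tilt [-1.e+00  3.e-04 -1.e-04] d_tool [0.0012 0.0027 0.0003] spin -0.0003 F [ 0.5 -0.2  0.3] open 0.0006 j [ 7. 26. 98.  0. 56.  4.]
```

View pics/both10.png

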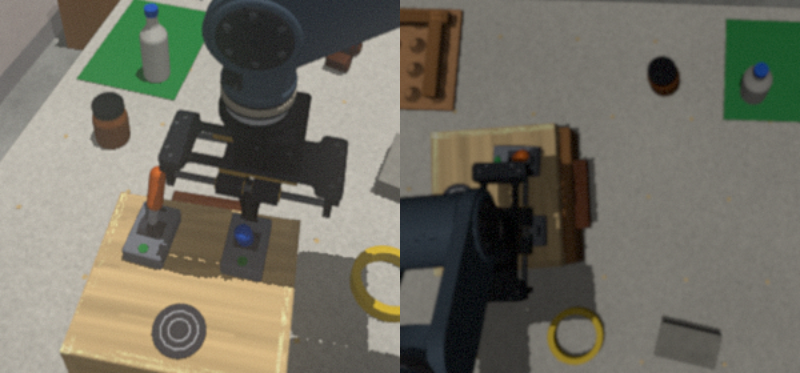

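The blue bat now leans toward the camera (243,235), on the green-dot side, so it has snapped over. I'll back out the same way and rise.

```bash
python3 -m crank '[{"offset":[0,-0.02,0],"spin":0},{"offset":[0,-0.04,0],"spin":0},{"offset":[0,-0.02,0],"spin":0},{"offset":[-0.04,0,0],"spin":0},{"offset":[-0.04,0,0],"spin":0},{"offset":[-0.03,-0.03,0],"spin":0},{"offset":[0,-0.045,-0.01],"spin":0},{"offset":[0,-0.045,-0.01],"spin":0},{"offset":[0,-0.045,-0.01],"spin":0},{"offset":[0,-0.045,-0.01],"spin":0},{"offset":[0,-0.045,-0.01],"spin":0},{"offset":[0,0,0],"spin":0}]' 0
python3 - <<'E'
from h import *
from rig import bot
P={n:bot.capture(n) for n in("side","top")}
for n in P: cv2.imwrite(f"pics/{n}11.png",P[n]["pixels"])
cv2.imwrite("pics/both11.png",np.hstack([cv2.resize(P["side"]["pixels"][200:480,150:450],(400,373)),cv2.resize(P["top"]["pixels"][120:400,80:380],(400,373))]))
C=np.array([.5525,.2405]);a=np.radians(96.2);X=np.array([np.cos(a),np.sin(a)]);Y=np.array([-X[1],X[0]])
for n,p in P.items():
    c=cloud(p);q=np.c_[(c[:,:2]-C)@X,(c[:,:2]-C)@Y,c[:,2]]
    k=q[(abs(q[:,1])<.12)&(q[:,0]<-.11)&(q[:,0]>-.2)&(q[:,2]>.07)&(q[:,2]<.095)]
    if len(k): print(n,"front x",np.percentile(k[:,0],[2,50,98]).round(4),len(k))
    for nm,s in(("lamp",-1),("fan",1)):
        t=c[(q[:,2]>.2)&(q[:,2]<.225)&(abs(q[:,0])<.11)&(abs(q[:,1]-s*.058)<.04)]
        print(nm,t.mean(0).round(4) if len(t) else None,len(t))
s=bot.read_state();print(s["time_s"],s["position"],s["qvel"].round(1),s["force"].round(1))
E
```

```text
time_s: 22.65
position: [0.4691, -0.1719, 0.4734]
tcp_rot: [[0.001, -0.048, 0.999], [-0.003, 0.999, 0.048], [-1.0, -0.003, 0.001]]
force: [0.5, 0.8, -0.9]
opening: 0.009
side front x [-0.1459 -0.1367 -0.1286] 498
lamp [0.6143 0.1782 0.2101] 177
fan [0.4981 0.2228 0.2124] 162
top front x [-0.1478 -0.1228 -0.1105] 1272
lamp [0.6136 0.1695 0.2128] 90
fan [0.4985 0.2134 0.2113] 119
22.75 [ 0.46919206 -0.16784163  0.47307861] [ 2.7 -0.5  1.   0.3  0.3 -0.1] [-0.4 -0.6 -0.4]
```

View pics/both11.png

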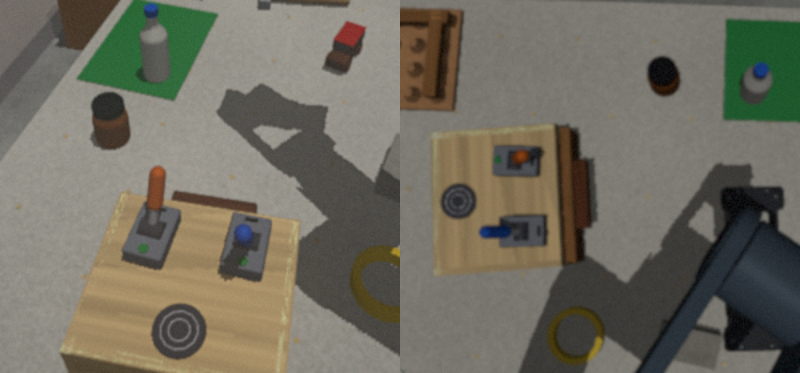

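View pics/side11.png

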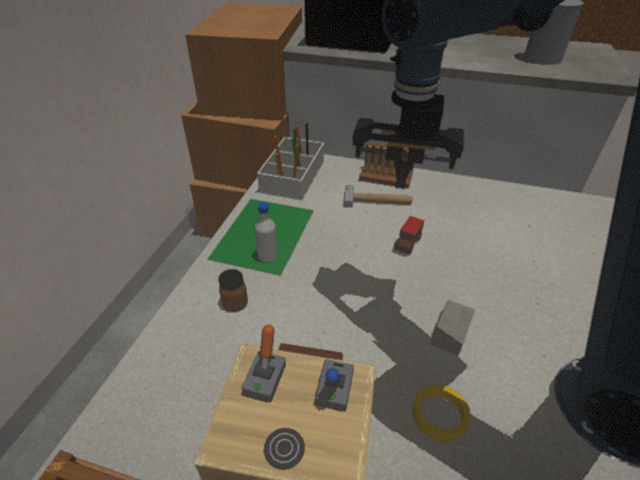

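The drawer is shut, the blue bat leans to its green-dot side (top crop (488,231)), and the orange bat is still off. The dark van, hammer, glue and jar are where they were. I'll let the arm settle, then hand in.

```bash
python3 -m crank '[{"offset":[0,0,0],"spin":0},{"offset":[0,0,0],"spin":0},{"offset":[0,0,0],"spin":0}]' 0
python3 -c "
from rig import bot
print(bot.hand_in())"
```

```text
time_s: 23.05
position: [0.4698, -0.1655, 0.4733]
tcp_rot: [[-0.0, -0.057, 0.998], [0.0, 0.998, 0.057], [-1.0, 0.0, -0.0]]
force: [0.7, 0.3, -0.5]
opening: 0.003
the job is handed in; nothing more can be done
None
```

The job is done and handed in at about 23 s of the 56 s allowed. I stood the pale van in the drawer, pushed the drawer home, and only then flipped the blue fan switch on.

- **Van:** it stood on its wheels in the drawer, with its roof at about 0.076 m, which matches the drawer floor plus the van's height. I couldn't see it once the drawer was shut.
- **Drawer:** it stopped firmly, with the force rising to 12 N and no further travel. The outer face of the pull block measured 147.6–147.8 mm in front of the cabinet's centre from the top camera, against 148 mm when fully closed. The side camera read about 146 mm.
- **Fan switch:** the blue bat snapped over and stayed on the green-dot side. Its tip moved about 62 mm, against 65 mm expected for a full throw.
- **Left alone:** the lamp bat's position was unchanged to within a millimetre. The dark van, hammer, glue and jar look unmoved in the last pictures. I didn't re-measure those four.

The arm was clear of everything at hand-in, and no check failed. The two cameras disagreed by up to 9 mm on the bat tips, probably because each sees a different side of the round end.

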